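# Restore the supply after a trip

## Robot

A 6-joint arm with a two-finger parallel gripper is mounted at the origin on a cart in front of the work surface, level with it; the furniture and walls round the work are solid. World frame = base frame: x ahead of the robot, y to its left, z up, the work surface at z = 0. Lengths are in m, angles in degrees, forces in N, time in s.
With the tool pointing down it reaches from about 0.3 to 0.75 m from the base axis. Payload 8.5 kg.
Tool frame: the origin (TCP) lies between the finger pads; the fingertips stand env.finger_overhang ahead of it and the grasp point (between the pads) lies 2 mm behind it (env.finger_overhang is the distance from the TCP to the fingertips, in m); z points along the fingers, y is the line along which they close (so a half turn about z gives the same grasp; the last joint's range is limited). The gripper opens to 85 mm and grips with 20 to 120 N. Pads are 22 mm wide; open, the fingers measure 114 mm over their backs; the gripper's body (76 mm by 85 mm) begins 54 mm behind the grasp point. The pads swing forward as they close: fully open they stand 13 mm farther back than shut.
Start: joints at [-77.825, 21.807, 74.336, -0, 83.858, -12.336], TCP at [0.228, -0.5, 0.248] pointing down, gripper open.
Joint ranges: [-178.18, 178.18], [-50.72, 133.34], [12.68, 142.11], [-81.47, 261.47], [9.98, 163.14], [-165.26, 165.26]. Speed limits (degrees/s): [136.94, 136.94, 180, 180, 180, 180].

## Interface

Orientations are given as a 3x3 rotation matrix whose columns are the frame's x, y, z axes.
In Python, from rig import env gives the robot as it stands. The module is installed in compiled form; this text tells all that it offers.
- The arm moves only by the tool jog_arm, never from a script. Its arguments are lists of equal length, an entry for each row: "hand": the finger opening in m, from 0 to 0.0854; "travel": the shift along the world's x, y, z in m, a list of three; "yaw": the turn about the world's z in rad. A call has exactly 5 rows; each row shifts and turns the commanded pose from where the row before left it; what a row does not reach is not made up. A row lasts 1/8 s, in which the tool goes at most 62.5 mm and 10.7 degrees, less where a joint would pass 70% of its speed; a pose out of reach is approached as far as the arm can. A call is refused whole if a number of a shift passes 0.0625 or a number of a turn 0.188, either way. A call with a gripper value outside its range is refused whole. The fingers move at their own pace and stop on an object; "grip_force" is the grip in N (left out, the last holds). Time passes only in rows, so rows that do not move let the fingers close, or fill a call up. It gives the time, the measured TCP pose, the force, the opening and the grip force at its end, in the units of the state.
- env.observe(): the state, without advancing time (a new reading comes with each control period).
- env.get_image(name): name is "scene" or "top"; returns the picture (400x640x3 uint8, red, green, blue); there is no depth.
- env.calibration(name): a dict with "fx", "fy", "cx", "cy" (pixels), "position" and "rotation" of the camera in the world. Camera axes: x right, y down, z forward; pixel columns grow to the right and rows downward; lengths in m; the calibration is good to about 2 mm. A picture is of the moment at which its call begins. calibration takes no time and is no camera call.
- env.close_job(): hands the job in; it is judged then, once.
The state is a dict: "time_s": time; "q": joint angles; "qvel": joint speeds; "joint_efforts": joint torques, N m; "position": TCP position; "tool_rot": TCP orientation; "ft_force": force on the tool from outside, world axes, zero at the start; "wrist_torque": the same for the moment, N m; "grip_width": finger opening in m; "gripper_force": force on a finger pad.
Only numpy, scipy, OpenCV 4.12 (cv2) and the standard library are available. Lean on these libraries where they do the work, as an engineer would, in place of code of your own. Each camera call takes 0.05 s, during which the arm holds its last target. There are 200 camera calls.

## Task

A circuit in the bench supply box has tripped: its lever stands half-way. With light fingertip pushes, first reset that tripped breaker by pushing its lever fully off (towards the near side of the box), then switch on (fully over to the far side) the double-width main switch, then the other unlocked narrow breaker, and the tripped one last of all. Leave the padlocked breaker alone, and neither lift nor disturb the things lying about the box.

Things in the scene. Friction and masses are not known exactly. Their poses are not given: they have to be found in the camera images.
- supply_box: low grey box with a white cover, 186 x 276 x 57 mm, screwed to the bench. Origin: centre of its underside; z up, +x to its far side (away from the robot), +y to its left end. Along its middle line (x 0) stand four units in a row, at y +79, +26, -26 and -79 mm, in any order, with flat strips level with the cover between them. A push of 25 N or more on it or its units is too hard.
- main_switch: the main switch: white unit, 82 mm across the row and 35 mm along it, twice as wide as the others, with two black toggles that move as one lever (each 9 mm wide, 9 mm either side of the unit's middle). Origin: centre of its underside, 11 mm above the bench; axes as for its hinge.
- main_switch_hinge (a point): middle of the hinge line of the lever of the main switch, 69.5 mm above the bench and 1.5 mm below the unit's flat nose (44 mm deep across the row, top 71 mm above the bench). Axes: z up, x across the row towards the near side of the box, y along the row. The lever reaches 12 to 13 mm above this point in every position (82 mm above the bench); it is best pushed low, close above the nose.
- main_switch_lever (a joint): smooth plastic lever of the main switch (both toggles). Turns with light friction (2 to 4 N to push over) and stays where it is left. 0 rad = off, leaning about 0.45 rad towards the near side of the box; 0.45 = upright; 0.97 = on, leaning about 0.5 rad towards the far side. 0 and 0.97 are hard stops. Starts off.
- breaker_tripped: the tripped breaker: narrow white unit, 82 mm across the row and 17 mm along it, with one black toggle 8 mm wide at its middle that stands about upright at the start. Origin: centre of its underside, 11 mm above the bench; axes as for its hinge.
- breaker_tripped_hinge (a point): middle of the hinge line of the lever of the tripped breaker, 69.5 mm above the bench and 1.5 mm below the unit's flat nose (44 mm deep across the row, top 71 mm above the bench). Axes: z up, x across the row towards the near side of the box, y along the row. The lever reaches 12 to 13 mm above this point in every position (82 mm above the bench); it is best pushed low, close above the nose.
- breaker_tripped_lever (a joint): smooth plastic lever of the tripped breaker. Turns with light friction (2 to 4 N to push over) and stays where it is left. 0 rad = off, leaning about 0.45 rad towards the near side of the box; 0.45 = upright; 0.97 = on, leaning about 0.5 rad towards the far side. 0 and 0.97 are hard stops. Starts half-way.
- breaker_sound: the other unlocked breaker: narrow white unit of the same shape as the tripped one, its toggle off at the start. Origin: centre of its underside, 11 mm above the bench; axes as for its hinge.
- breaker_sound_hinge (a point): middle of the hinge line of the lever of the other unlocked breaker, 69.5 mm above the bench and 1.5 mm below the unit's flat nose (44 mm deep across the row, top 71 mm above the bench). Axes: z up, x across the row towards the near side of the box, y along the row. The lever reaches 12 to 13 mm above this point in every position (82 mm above the bench); it is best pushed low, close above the nose.
- breaker_sound_lever (a joint): smooth plastic lever of the other unlocked breaker. Turns with light friction (2 to 4 N to push over) and stays where it is left. 0 rad = off, leaning about 0.45 rad towards the near side of the box; 0.45 = upright; 0.97 = on, leaning about 0.5 rad towards the far side. 0 and 0.97 are hard stops. Starts off.
- breaker_locked: the locked breaker: narrow white unit with a black lock-off clip over its lever (17 x 15 mm, top 90 mm above the bench) and a small brass padlock, 30 x 27 mm, that leans on the cover on its near side. Fixed; not to be touched. Origin: centre of its underside, 11 mm above the bench; x to the near side of the box, y along the row.
- multimeter: orange and black multimeter, 149 x 75 x 41 mm, loose on the bench by the left end of the box; origin at the centre of its underside. To be left alone.
- spare_breaker: spare narrow white breaker, 82 x 17 x 69 mm, loose on the bench by the right end of the box; origin at the centre of its underside. To be left alone.
- screwdriver: screwdriver with a red handle, 185 mm long, 26 mm high, loose on the bench before the near side of the box; origin at the centre of its underside. To be left alone.

How it is judged (in metres and radians):
On the way, in this order (a step that is already met when the one before it is completed fails the run):
1. the tripped breaker's lever is pushed fully off, with the others still off (value of joint breaker_tripped_lever below 0.17 rad and value of joint each of main_switch_lever, breaker_sound_lever below 0.25 rad), for 0.2 s.
2. the main switch is fully on, with both unlocked breakers off (value of joint main_switch_lever above 0.78 rad and value of joint each of breaker_tripped_lever, breaker_sound_lever below 0.25 rad), for 0.2 s.
3. the other unlocked breaker is fully on, the tripped one still off (value of joint each of main_switch_lever, breaker_sound_lever above 0.78 rad and value of joint breaker_tripped_lever below 0.25 rad), for 0.2 s.
4. the tripped breaker is fully on too (value of joint each of main_switch_lever, breaker_sound_lever, breaker_tripped_lever above 0.78 rad), for 0.2 s.
At the end, for the whole second after the job is handed in: The main switch and both unlocked breakers are fully on (levers past 0.78 of 0.97 rad), the locked breaker untouched, and the multimeter, spare breaker and screwdriver lie within 20 mm of where they were, at rest (all of step 4 and distance of each of multimeter, spare_breaker, screwdriver from where it was at the start of the episode below 0.02 m and linear speed of each of multimeter, spare_breaker, screwdriver below 0.02 m/s).
It fails at once if a breaker is switched on out of order: the tripped or the other one before the main switch, or the tripped one before the other ((value of joint breaker_tripped_lever above 0.72 rad and value of joint main_switch_lever below 0.7 rad) or (value of joint breaker_sound_lever above 0.6 rad and value of joint main_switch_lever below 0.7 rad) or (value of joint breaker_tripped_lever above 0.72 rad and value of joint breaker_sound_lever below 0.7 rad)).
It fails at once if the padlocked breaker is touched (contact force between any of the fingers, the arm and breaker_locked above 1 N).
It fails at once if the box or a unit is pushed hard (25 N or more) (contact force between any of the fingers, the arm and supply_box above 25 N or contact force between any of the fingers, the arm and main_switch above 25 N or contact force between any of the fingers, the arm and breaker_tripped above 25 N or contact force between any of the fingers, the arm and breaker_sound above 25 N or contact force between any of the fingers, the arm and breaker_locked above 25 N).
It fails at once if the multimeter, the spare breaker or the screwdriver is lifted or shifted by more than 20 mm (distance of any of multimeter, spare_breaker, screwdriver from where it was at the start of the episode above 0.02 m).
It also fails if it takes over 58 s, if anything falls off the work surface, if the arm or the gripper's body presses on something with over 40 N, if the wrist force passes 120 N, or if a joint passes its speed limit or range.

## Working session

There is one attempt and no reset: what is moved stays moved. The work goes in short steps, Python scripts to look and compute and a tool call to move; the robot and the scene stay as the last step left them, time stands still between calls to the robot, and variables do not carry over. Pictures are saved under pics/ and viewed, at most 10 in all, crops included, and the job is handed in when it is done.

Besides the shell and the picture viewer there is one more tool, called as name(argument=value, ...), one argument or row to a line, values as JSON. jog_arm: Moves the arm, as the interface text tells. Its arguments: {"type":"object","properties":{"hand":{"type":"array"},"travel":{"type":"array"},"yaw":{"type":"array"},"grip_force":{"type":"number"}},"required":["hand","travel","yaw"]}

```bash
mkdir -p pics
python3 - <<'E'
from rig import env
import cv2,numpy as np
for n in("top","scene"):
    im=env.get_image(n); cv2.imwrite(f"pics/{n}0.png",im[:,:,::-1])
    c=env.calibration(n); print(n,c)
print(env.finger_overhang); s=env.observe(); print(s['time_s'],s['position'],s['tool_rot'],s['grip_width'])
E
```

```text
top {'fx': 507.9917635650097, 'fy': 507.9917635650097, 'cx': 327.35390879421385, 'cy': 199.26311365320896, 'position': array([0.37757169, 0.01845295, 1.15549261]), 'rotation': array([[-0.02654294, -0.99583402,  0.08723581],
       [-0.99954032,  0.02515996, -0.01691503],
       [ 0.01464971, -0.08764468, -0.99604407]])}
scene {'fx': 498.46032710668885, 'fy': 498.46032710668885, 'cx': 317.15538929452066, 'cy': 207.07423443625288, 'position': array([-0.10187551,  0.55187239,  0.94094628]), 'rotation': array([[-0.67875572, -0.54818165,  0.48865893],
       [-0.73428706,  0.49697857, -0.46242276],
       [ 0.01063866, -0.67268802, -0.73984975]])}
0.017
0.1 [ 0.22812113 -0.50020081  0.24777562] [[ 9.09876264e-01  4.14879613e-01 -3.01409205e-04]
 [ 4.14879642e-01 -9.09875393e-01  1.28499248e-03]
 [ 2.58872365e-04 -1.29423270e-03 -9.99999129e-01]] 0.08540598184980595
```

View pics/top0.png

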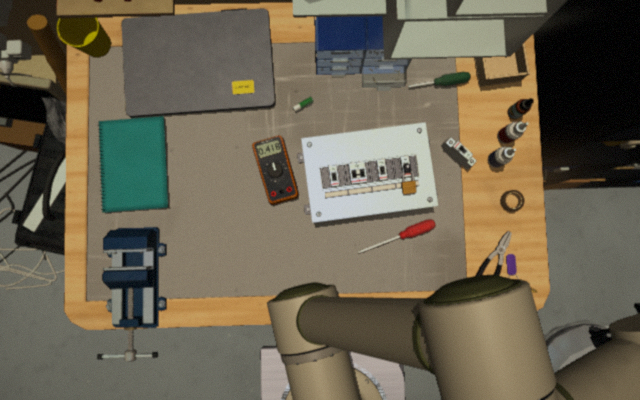

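View pics/scene0.png

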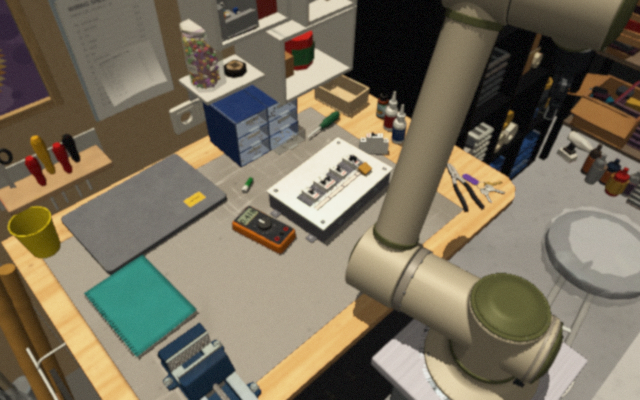

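The box is at about (370,173) in top and (330,185) in scene. The padlock (brass) sits on the rightmost unit in top, near (408,187). Next I'll fit the box outline and enlarge both views.

```bash
cat > h.py <<'E'
from rig import env
import cv2,numpy as np
def ray(n,px,z):
    c=env.calibration(n); d=c['rotation']@np.array([(px[0]-c['cx'])/c['fx'],(px[1]-c['cy'])/c['fy'],1])
    p=c['position']; return p+d*(z-p[2])/d[2]
def proj(n,P):
    c=env.calibration(n); q=c['rotation'].T@(np.asarray(P)-c['position']); return np.array([c['fx']*q[0]/q[2]+c['cx'],c['fy']*q[1]/q[2]+c['cy']])
E
python3 - <<'E'
from h import *
im=cv2.imread("pics/top0.png"); s=cv2.imread("pics/scene0.png")
def fit(im,n,x0,y0,x1,y1):
    hsv=cv2.cvtColor(im,cv2.COLOR_BGR2HSV); m=((hsv[...,2]>165)&(hsv[...,1]<40)).astype(np.uint8)*255
    k=np.zeros_like(m); k[y0:y1,x0:x1]=m[y0:y1,x0:x1]
    k=cv2.morphologyEx(k,cv2.MORPH_OPEN,np.ones((3,3)))
    c=max(cv2.findContours(k,0,2)[0],key=cv2.contourArea)[:,0].astype(float)
    P=np.array([ray(n,p,.057)[:2] for p in c])
    r=cv2.minAreaRect(P.astype(np.float32)*1000); print(n,r)
    b=cv2.boxPoints(r); print(b.round(1).tolist())
    # robust line fit per edge: edges of rect
    return r
fit(im,"top",290,110,445,232); fit(s,"scene",255,125,400,250)
a=cv2.resize(im[120:225,295:445],None,fx=5.3,fy=5.3,interpolation=cv2.INTER_CUBIC)
cv2.imwrite("pics/topz.png",a)
b=cv2.resize(s[135:225,265:395],None,fx=6.1,fy=6.1,interpolation=cv2.INTER_CUBIC); cv2.imwrite("pics/scz.png",b)
E
```

```text
top ((532.9876708984375, -92.793701171875), (186.50946044921875, 276.84857177734375), 6.113996982574463)
[[425.5, 34.900001525878906], [455.0, -240.39999389648438], [640.5, -220.5], [611.0, 54.79999923706055]]
scene ((529.6403198242188, -91.69709777832031), (187.7083740234375, 278.8617248535156), 5.983735084533691)
[[421.79998779296875, 37.20000076293945], [450.79998779296875, -240.1999969482422], [637.5, -220.60000610351562], [608.4000244140625, 56.79999923706055]]
```

View pics/topz.png

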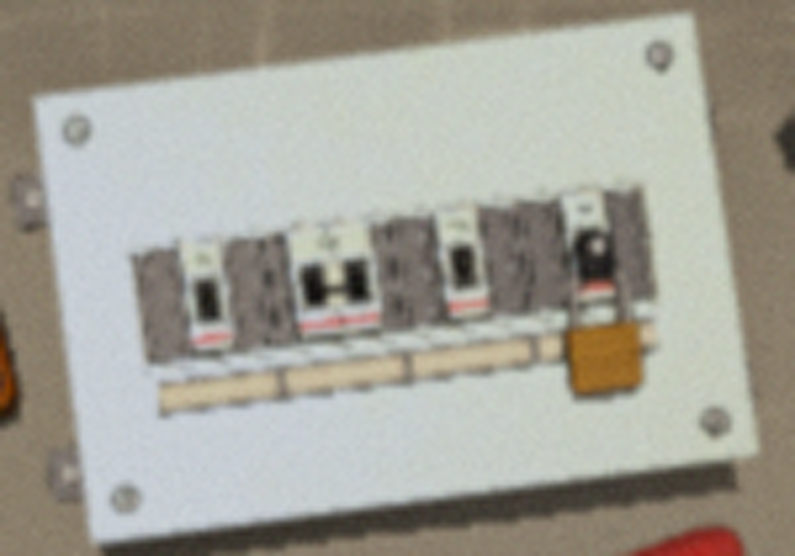

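View pics/scz.png

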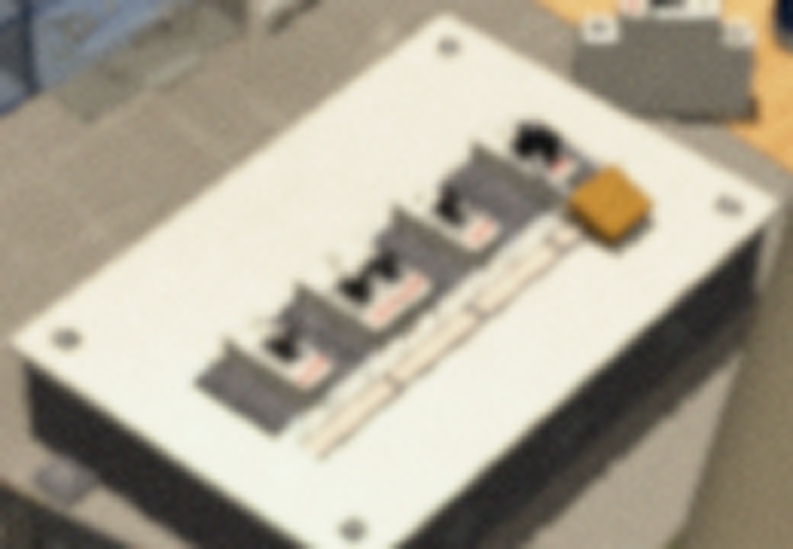

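Run:
```python
from h import *
for n in("top","scene"):
    C=np.array([.533,-.0928,0]) if n=="top" else np.array([.5297,-.0917,0])
    th=np.radians(6.08); ux=np.array([np.cos(th),np.sin(th),0]); uy=np.array([-np.sin(th),np.cos(th),0])
    im=cv2.imread(f"pics/{n}0.png")
    # rectified patch at nose-level z=0.076: 3 px/mm; rows: far=up, left=+y
    S=6;W,H=200*S//1,70*S
    W=int(200*S);xs,ys=np.meshgrid(np.arange(W),np.arange(H))
    m=np.zeros((H,W,2),np.float32)
    P=lambda u,v:C+ux*v+uy*u+np.array([0,0,.076])
    src=np.float32([proj(n,P(u,v)) for u,v in((.1,.035),(-.1,.035),(-.1,-.035),(.1,-.035))])
    M=cv2.getPerspectiveTransform(src,np.float32([[0,0],[W,0],[W,H],[0,H]]))
    a=cv2.warpPerspective(im,M,(W,H),flags=cv2.INTER_CUBIC)
    cv2.imwrite(f"pics/rect_{n}.png",cv2.resize(a,(780,273)))
    g=cv2.cvtColor(a,cv2.COLOR_BGR2GRAY)
    for u in(79,26,-26):
        c0=int((100-u)*S); w=(20 if u==26 else 9)*S
        k=(g[:,c0-w:c0+w]<60).astype(np.uint8)
        nn,l,st,ce=cv2.connectedComponentsWithStats(k)
        for i in range(1,nn):
            if st[i,4]>400:
                x,y,ww,h,_=st[i]
                print(n,u,"y",round(100-(c0-w+ce[i,0])/S,1),"x cen",round(35-ce[i,1]/S,1),"far",round(35-y/S,1),"near",round(35-(y+h)/S,1))
a=cv2.imread("pics/rect_top.png");b=cv2.imread("pics/rect_scene.png");cv2.imwrite("pics/rect.png",np.vstack([a,b]))
```

```text
top 79 y 78.8 x cen -3.5 far 3.3 near -10.3
top 26 y 35.3 x cen -3.6 far 3.7 near -10.3
top 26 y 18.2 x cen -3.9 far 3.3 near -10.7
top -26 y -25.6 x cen -2.6 far 3.7 near -9.8
scene 79 y 80.3 x cen -4.8 far -1.5 near -8.8
scene 26 y 36.2 x cen -4.8 far -0.8 near -9.3
scene 26 y 18.4 x cen -4.8 far -1.3 near -9.5
scene -26 y -26.0 x cen -1.5 far 3.2 near -6.8
```

View pics/rect.png

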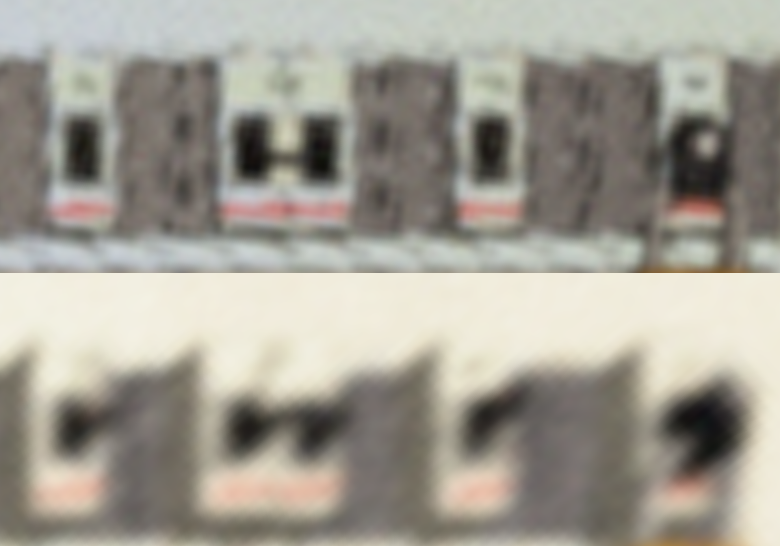

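Both views agree: from left to right the row is sound (+79), main (+26), tripped (−26) and locked (−79). Only the −26 toggle stands upright. The box centre is about (0.531, −0.092) with yaw 6.1°. I'll move with the fingers shut to a point above the far side of the tripped lever.

jog_arm(
  hand=[0,0,0,0,0],
  travel=[
    [0.0328,0.0385,0],
    [0.0328,0.0385,0],
    [0.0328,0.0385,0],
    [0.0328,0.0385,0],
    [0.0328,0.0385,0],
  ],
  yaw=[-0.0321,-0.0321,-0.0321,-0.0321,-0.0321],
  grip_force=20,
)

```text
time_s: 0.72
position: [0.3929, -0.3065, 0.2481]
tool_rot: [[0.965, 0.263, -0.0], [0.263, -0.965, 0.0], [-0.0, -0.001, -1.0]]
ft_force: [0.8, -0.4, -0.5]
grip_width: 0.0
gripper_force: 0.0
```

jog_arm(
  hand=[0,0,0,0,0],
  travel=[
    [0.0328,0.0385,0],
    [0.0328,0.0385,0],
    [0.0328,0.0385,0],
    [0.0328,0.0385,0],
    [0.0328,0.0385,0],
  ],
  yaw=[-0.0321,-0.0321,-0.0321,-0.0321,-0.0321],
)

```text
time_s: 1.35
position: [0.557, -0.1139, 0.248]
tool_rot: [[0.994, 0.106, -0.001], [0.106, -0.994, 0.0], [-0.001, -0.0, -1.0]]
ft_force: [1.0, -1.1, -0.3]
grip_width: 0.0
gripper_force: 0.0
```

jog_arm(
  hand=[0,0,0,0,0],
  travel=[
    [0,0,-0.03],
    [0,0,-0.03],
    [0,0,-0.03],
    [0,0,-0.03],
    [0,0,0],
  ],
  yaw=[0,0,0,0,0],
)

```text
time_s: 1.98
position: [0.5552, -0.115, 0.1265]
tool_rot: [[0.994, 0.107, -0.004], [0.107, -0.994, 0.002], [-0.004, -0.002, -1.0]]
ft_force: [-0.5, -0.1, 0.5]
grip_width: 0.0004
gripper_force: 0.0
```

Run:
```python
from h import *
s=env.observe(); print(env.finger_overhang,s['time_s'],s['position'],s['tool_rot'],s['grip_width'],s['ft_force'])
t=env.get_image("top")[:,:,::-1]; a=env.get_image("scene")[:,:,::-1]
cv2.imwrite("pics/v1.png",np.vstack([cv2.resize(t[110:210,280:480],None,fx=3,fy=3),cv2.resize(a[90:190,265:465],None,fx=3,fy=3)]))
p=s['position']
for n in("top","scene"): print(n,proj(n,p),proj(n,p-[0,0,.017]))
```

```text
0.017 1.975 [ 0.55518669 -0.1149854   0.12646026] [[ 0.99429405  0.10658014 -0.00447443]
 [ 0.10658987 -0.99430107  0.00199686]
 [-0.00423611 -0.00246239 -0.999988  ]] 0.00040403637956688083 [-0.46497571 -0.08167628  0.46924085]
top [382.69180127 155.39565293] [381.68813056 156.81092194]
scene [331.32184123 148.93279402] [331.10625174 154.10022646]
```

View pics/v1.png

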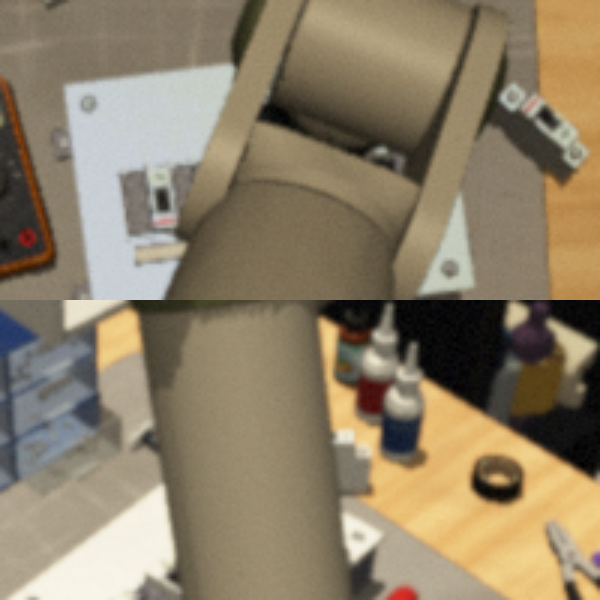

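The arm hides the box in both views, so I'll rely on force from here. I'll go down slowly beside the lever.

jog_arm(
  hand=[0,0,0,0,0],
  travel=[
    [0,0,-0.012],
    [0,0,-0.01],
    [0,0,-0.004],
    [0,0,-0.003],
    [0,0,0],
  ],
  yaw=[0,0,0,0,0],
)

```text
time_s: 2.7
position: [0.5562, -0.1154, 0.0993]
tool_rot: [[0.994, 0.107, -0.0], [0.107, -0.994, 0.0], [-0.0, -0.0, -1.0]]
ft_force: [0.6, 0.1, 0.3]
grip_width: -0.0
gripper_force: 0.0
```

jog_arm(
  hand=[0,0,0,0,0],
  travel=[
    [0,0,-0.001],
    [0,0,-0.001],
    [0,0,-0.001],
    [0,0,0],
    [0,0,0],
  ],
  yaw=[0,0,0,0,0],
)

```text
time_s: 3.32
position: [0.5562, -0.1154, 0.0964]
tool_rot: [[0.994, 0.107, 0.0], [0.107, -0.994, -0.0], [0.0, 0.0, -1.0]]
ft_force: [0.2, 0.9, -0.4]
grip_width: 0.0001
gripper_force: 0.0
```

jog_arm(
  hand=[0,0,0,0,0],
  travel=[
    [0,0,-0.002],
    [0,0,-0.002],
    [0,0,0],
    [-0.002,-0.0002,0],
    [-0.002,-0.0002,0],
  ],
  yaw=[0,0,0,0,0],
)

```text
time_s: 3.95
position: [0.552, -0.1158, 0.0924]
tool_rot: [[0.994, 0.107, 0.0], [0.107, -0.994, -0.0], [0.0, 0.0, -1.0]]
ft_force: [0.4, -0.6, 0.5]
grip_width: 0.0001
gripper_force: 0.0
```

jog_arm(
  hand=[0,0,0,0,0],
  travel=[
    [-0.001,-0.0001,0],
    [-0.001,-0.0001,0],
    [-0.001,-0.0001,0],
    [-0.001,-0.0001,0],
    [0,0,0],
  ],
  yaw=[0,0,0,0,0],
)

```text
time_s: 4.58
position: [0.5481, -0.1162, 0.0923]
tool_rot: [[0.994, 0.107, -0.0], [0.107, -0.994, 0.0], [-0.0, -0.0, -1.0]]
ft_force: [0.1, 0.2, -0.8]
grip_width: 0.0002
gripper_force: 0.0
```

jog_arm(
  hand=[0,0,0,0,0],
  travel=[
    [-0.001,-0.0001,0],
    [-0.001,-0.0001,0],
    [-0.001,-0.0001,0],
    [0,0,0],
    [0,0,0],
  ],
  yaw=[0,0,0,0,0],
)

```text
time_s: 5.2
position: [0.5453, -0.1166, 0.0924]
tool_rot: [[0.994, 0.107, 0.0], [0.107, -0.994, -0.0], [0.0, 0.0, -1.0]]
ft_force: [3.1, 0.2, 1.8]
grip_width: 0.0002
gripper_force: 1.4
```

jog_arm(
  hand=[0,0,0,0,0],
  travel=[
    [-0.001,-0.0001,0],
    [0,0,0],
    [-0.001,-0.0001,0],
    [0,0,0],
    [0,0,0],
  ],
  yaw=[0,0,0,0,0],
)

```text
time_s: 5.82
position: [0.5432, -0.1168, 0.0923]
tool_rot: [[0.994, 0.107, -0.0], [0.107, -0.994, -0.0], [-0.0, 0.0, -1.0]]
ft_force: [2.5, -0.3, 1.4]
grip_width: 0.0
gripper_force: 1.5
```

jog_arm(
  hand=[0,0,0,0,0],
  travel=[
    [-0.0005,0,0],
    [0,0,0],
    [-0.0005,-0.0001,0],
    [0,0,0],
    [0,0,0],
  ],
  yaw=[0,0,0,0,0],
)

```text
time_s: 6.45
position: [0.5429, -0.1168, 0.0925]
tool_rot: [[0.994, 0.107, 0.002], [0.107, -0.994, -0.0], [0.002, 0.0, -1.0]]
ft_force: [6.6, 0.9, 1.4]
grip_width: 0.0002
gripper_force: 3.0
```

jog_arm(
  hand=[0,0,0,0,0],
  travel=[
    [-0.0005,0,0],
    [0,0,0],
    [0,0,0],
    [0,0,0],
    [0,0,0],
  ],
  yaw=[0,0,0,0,0],
)

```text
time_s: 7.08
position: [0.5427, -0.1168, 0.0926]
tool_rot: [[0.994, 0.107, 0.003], [0.107, -0.994, -0.0], [0.003, 0.001, -1.0]]
ft_force: [8.7, 0.1, 1.2]
grip_width: 0.0001
gripper_force: 3.6
```

The tripped lever is now hard against its off stop. I'll back off, lift, and go round to the near side of the main switch.

jog_arm(
  hand=[0,0,0,0,0],
  travel=[
    [0.006,0.0006,0],
    [0,0,0.035],
    [-0.0225,0.0237,0],
    [-0.0228,0.0238,0],
    [0,0,0],
  ],
  yaw=[0,0,0,0,0],
)

```text
time_s: 7.7
position: [0.5005, -0.0673, 0.1271]
tool_rot: [[0.994, 0.108, -0.003], [0.108, -0.994, 0.001], [-0.003, -0.001, -1.0]]
ft_force: [0.6, -0.0, 0.3]
grip_width: 0.0002
gripper_force: 0.0
```

jog_arm(
  hand=[0,0,0,0,0],
  travel=[
    [0,0,-0.015],
    [0,0,-0.012],
    [0,0,-0.004],
    [0,0,-0.004],
    [0,0,0],
  ],
  yaw=[0,0,0,0,0],
)

```text
time_s: 8.32
position: [0.5024, -0.0688, 0.0922]
tool_rot: [[0.994, 0.107, -0.0], [0.107, -0.994, 0.0], [-0.0, -0.0, -1.0]]
ft_force: [-0.1, 0.9, 0.4]
grip_width: 0.0001
gripper_force: 0.0
```

jog_arm(
  hand=[0,0,0,0,0],
  travel=[
    [0.002,0.0002,0],
    [0.002,0.0002,0],
    [0.001,0.0001,0],
    [0.001,0.0001,0],
    [0,0,0],
  ],
  yaw=[0,0,0,0,0],
)

```text
time_s: 8.95
position: [0.5084, -0.0681, 0.0923]
tool_rot: [[0.994, 0.107, 0.0], [0.107, -0.994, 0.0], [0.0, 0.0, -1.0]]
ft_force: [0.2, 0.3, -0.2]
grip_width: -0.0001
gripper_force: 0.0
```

jog_arm(
  hand=[0,0,0,0,0],
  travel=[
    [0.001,0.0001,0],
    [0.001,0.0001,0],
    [0.001,0.0001,0],
    [0.001,0.0001,0],
    [0,0,0],
  ],
  yaw=[0,0,0,0,0],
)

```text
time_s: 9.57
position: [0.5123, -0.0677, 0.0923]
tool_rot: [[0.994, 0.107, -0.0], [0.107, -0.994, 0.0], [-0.0, -0.0, -1.0]]
ft_force: [-2.9, -0.5, 1.5]
grip_width: 0.0001
gripper_force: 1.2
```

jog_arm(
  hand=[0,0,0,0,0],
  travel=[
    [0.001,0.0001,0],
    [0.001,0.0001,0],
    [0.001,0.0001,0],
    [0.001,0.0001,0],
    [0,0,0],
  ],
  yaw=[0,0,0,0,0],
)

```text
time_s: 10.2
position: [0.5166, -0.0673, 0.0924]
tool_rot: [[0.994, 0.107, 0.0], [0.107, -0.994, -0.0], [0.0, 0.0, -1.0]]
ft_force: [-2.6, -0.3, 2.6]
grip_width: -0.0001
gripper_force: 1.4
```

jog_arm(
  hand=[0,0,0,0,0],
  travel=[
    [0.001,0.0001,0],
    [0,0,0],
    [0.001,0.0001,0],
    [0,0,0],
    [0,0,0],
  ],
  yaw=[0,0,0,0,0],
)

```text
time_s: 10.82
position: [0.5185, -0.0671, 0.0923]
tool_rot: [[0.994, 0.107, 0.0], [0.107, -0.994, -0.0], [0.0, 0.0, -1.0]]
ft_force: [-1.8, -0.4, 3.3]
grip_width: 0.0
gripper_force: 1.5
```

jog_arm(
  hand=[0,0,0,0,0],
  travel=[
    [0.0005,0,0],
    [0,0,0],
    [0.0005,0.0001,0],
    [0,0,0],
    [0,0,0],
  ],
  yaw=[0,0,0,0,0],
)

```text
time_s: 11.45
position: [0.5192, -0.067, 0.0923]
tool_rot: [[0.994, 0.107, -0.001], [0.107, -0.994, -0.0], [-0.001, -0.0, -1.0]]
ft_force: [-4.8, -1.5, 3.9]
grip_width: -0.0001
gripper_force: 3.1
```

jog_arm(
  hand=[0,0,0,0,0],
  travel=[
    [0.0005,0,0],
    [0,0,0],
    [0.0005,0.0001,0],
    [0,0,0],
    [0,0,0],
  ],
  yaw=[0,0,0,0,0],
)

```text
time_s: 12.08
position: [0.5194, -0.067, 0.0922]
tool_rot: [[0.994, 0.107, -0.003], [0.107, -0.994, -0.0], [-0.003, -0.0, -1.0]]
ft_force: [-8.4, -1.6, 6.0]
grip_width: 0.0
gripper_force: 5.4
```

The main switch is against its on stop. Next is the sound breaker at +79, again from the near side.

jog_arm(
  hand=[0,0,0,0,0],
  travel=[
    [-0.012,-0.0012,0],
    [0,0,0.035],
    [-0.0038,0.0261,0],
    [-0.0038,0.0261,0],
    [0,0,0],
  ],
  yaw=[0,0,0,0,0],
)

```text
time_s: 12.7
position: [0.5004, -0.0148, 0.1273]
tool_rot: [[0.994, 0.109, 0.001], [0.109, -0.994, 0.0], [0.001, -0.0, -1.0]]
ft_force: [0.8, -0.4, -0.6]
grip_width: -0.0001
gripper_force: 0.0
```

jog_arm(
  hand=[0,0,0,0,0],
  travel=[
    [0,0,-0.015],
    [0,0,-0.012],
    [0,0,-0.004],
    [0,0,-0.004],
    [0,0,0],
  ],
  yaw=[0,0,0,0,0],
)

```text
time_s: 13.32
position: [0.5008, -0.016, 0.0923]
tool_rot: [[0.994, 0.106, -0.0], [0.106, -0.994, 0.0], [-0.0, -0.0, -1.0]]
ft_force: [-0.8, -0.9, -0.1]
grip_width: 0.0
gripper_force: 0.0
```

jog_arm(
  hand=[0,0,0,0,0],
  travel=[
    [0.001,0.0001,0],
    [0.001,0.0001,0],
    [0.001,0.0001,0],
    [0.001,0.0001,0],
    [0,0,0],
  ],
  yaw=[0,0,0,0,0],
)

```text
time_s: 13.95
position: [0.5048, -0.0155, 0.0923]
tool_rot: [[0.994, 0.107, 0.0], [0.107, -0.994, -0.0], [0.0, 0.0, -1.0]]
ft_force: [-0.8, 0.8, -0.6]
grip_width: -0.0003
gripper_force: 0.0
```

jog_arm(
  hand=[0,0,0,0,0],
  travel=[
    [0.001,0.0001,0],
    [0.001,0.0001,0],
    [0.001,0.0001,0],
    [0.001,0.0001,0],
    [0,0,0],
  ],
  yaw=[0,0,0,0,0],
)

```text
time_s: 14.58
position: [0.5088, -0.0151, 0.0923]
tool_rot: [[0.994, 0.107, -0.0], [0.107, -0.994, 0.0], [-0.0, -0.0, -1.0]]
ft_force: [-1.6, 0.4, 1.8]
grip_width: -0.0
gripper_force: 1.3
```

jog_arm(
  hand=[0,0,0,0,0],
  travel=[
    [0.001,0.0001,0],
    [0.001,0.0001,0],
    [0.001,0.0001,0],
    [0.0005,0,0],
    [0,0,0],
  ],
  yaw=[0,0,0,0,0],
)

```text
time_s: 15.2
position: [0.5125, -0.0148, 0.0924]
tool_rot: [[0.994, 0.107, 0.001], [0.107, -0.994, -0.0], [0.001, 0.0, -1.0]]
ft_force: [-1.6, -0.2, 2.7]
grip_width: 0.0001
gripper_force: 1.4
```

jog_arm(
  hand=[0,0,0,0,0],
  travel=[
    [0.0005,0,0],
    [0,0,0],
    [0.0005,0.0001,0],
    [0,0,0],
    [0,0,0],
  ],
  yaw=[0,0,0,0,0],
)

```text
time_s: 15.82
position: [0.5133, -0.0147, 0.0923]
tool_rot: [[0.994, 0.107, 0.0], [0.107, -0.994, 0.0], [0.0, 0.0, -1.0]]
ft_force: [-1.9, 0.6, 3.8]
grip_width: -0.0
gripper_force: 1.7
```

jog_arm(
  hand=[0,0,0,0,0],
  travel=[
    [0.0005,0,0],
    [0,0,0],
    [0.0005,0.0001,0],
    [0,0,0],
    [0,0,0],
  ],
  yaw=[0,0,0,0,0],
)

```text
time_s: 16.45
position: [0.5136, -0.0146, 0.0923]
tool_rot: [[0.994, 0.107, -0.002], [0.107, -0.994, -0.0], [-0.002, -0.0, -1.0]]
ft_force: [-5.5, -0.5, 5.7]
grip_width: -0.0001
gripper_force: 4.4
```

The sound breaker is on. The tripped one is last, from the near side.

jog_arm(
  hand=[0,0,0,0,0],
  travel=[
    [-0.012,-0.0012,0],
    [0,0,0.035],
    [0.0032,-0.0348,0],
    [0.0032,-0.0348,0],
    [0.0032,-0.0349,0],
  ],
  yaw=[0,0,0,0,0],
)

```text
time_s: 17.08
position: [0.5117, -0.1214, 0.1272]
tool_rot: [[0.994, 0.107, 0.001], [0.107, -0.994, -0.0], [0.001, 0.0, -1.0]]
ft_force: [0.2, 0.5, -0.0]
grip_width: -0.0001
gripper_force: 0.0
```

jog_arm(
  hand=[0,0,0,0,0],
  travel=[
    [0,0,0],
    [0,0,-0.015],
    [0,0,-0.012],
    [0,0,-0.004],
    [0,0,-0.004],
  ],
  yaw=[0,0,0,0,0],
)

```text
time_s: 17.7
position: [0.512, -0.1201, 0.0923]
tool_rot: [[0.994, 0.107, 0.0], [0.107, -0.994, -0.0], [0.0, 0.0, -1.0]]
ft_force: [0.2, -0.3, 0.7]
grip_width: 0.0002
gripper_force: 0.0
```

jog_arm(
  hand=[0,0,0,0,0],
  travel=[
    [0,0,0],
    [0.002,0.0002,0],
    [0.002,0.0002,0],
    [0.001,0.0001,0],
    [0.001,0.0001,0],
  ],
  yaw=[0,0,0,0,0],
)

```text
time_s: 18.32
position: [0.5177, -0.1197, 0.0924]
tool_rot: [[0.994, 0.107, -0.0], [0.107, -0.994, 0.0], [-0.0, -0.0, -1.0]]
ft_force: [-2.9, -0.5, 2.4]
grip_width: -0.0003
gripper_force: 1.3
```

jog_arm(
  hand=[0,0,0,0,0],
  travel=[
    [0.001,0.0001,0],
    [0.001,0.0001,0],
    [0.001,0.0001,0],
    [0.001,0.0001,0],
    [0,0,0],
  ],
  yaw=[0,0,0,0,0],
)

```text
time_s: 18.95
position: [0.5221, -0.1193, 0.0924]
tool_rot: [[0.994, 0.107, 0.0], [0.107, -0.994, -0.0], [0.0, 0.0, -1.0]]
ft_force: [-2.9, -0.1, 1.8]
grip_width: -0.0001
gripper_force: 1.4
```

jog_arm(
  hand=[0,0,0,0,0],
  travel=[
    [0.001,0.0001,0],
    [0.001,0.0001,0],
    [0,0,0],
    [0.0005,0.0001,0],
    [0,0,0],
  ],
  yaw=[0,0,0,0,0],
)

```text
time_s: 19.58
position: [0.5244, -0.1191, 0.0923]
tool_rot: [[0.994, 0.107, 0.0], [0.107, -0.994, -0.0], [0.0, 0.0, -1.0]]
ft_force: [-2.1, 0.3, 3.4]
grip_width: -0.0
gripper_force: 2.1
```

jog_arm(
  hand=[0,0,0,0,0],
  travel=[
    [0.0005,0,0],
    [0,0,0],
    [0.0005,0.0001,0],
    [0,0,0],
    [0,0,0],
  ],
  yaw=[0,0,0,0,0],
)

```text
time_s: 20.2
position: [0.5246, -0.119, 0.0923]
tool_rot: [[0.994, 0.107, -0.002], [0.107, -0.994, -0.0], [-0.002, -0.0, -1.0]]
ft_force: [-7.0, -1.9, 6.1]
grip_width: -0.0003
gripper_force: 4.7
```

All three pushes ended at a stop. I'll retreat clear of the box and check by camera.

jog_arm(
  hand=[0,0,0,0,0],
  travel=[
    [-0.012,-0.0012,0],
    [0,0,0.05],
    [0,0,0.05],
    [0,0,0.05],
    [-0.03,-0.04,0],
  ],
  yaw=[0,0,0,0,0],
)

```text
time_s: 20.82
position: [0.4848, -0.1597, 0.2456]
tool_rot: [[0.994, 0.111, 0.008], [0.111, -0.994, -0.004], [0.007, 0.004, -1.0]]
ft_force: [0.6, -0.9, -1.1]
grip_width: -0.0
gripper_force: 0.0
```

jog_arm(
  hand=[0,0,0,0,0],
  travel=[
    [-0.035,-0.045,0],
    [-0.035,-0.045,0],
    [-0.035,-0.045,0],
    [-0.035,-0.045,0],
    [-0.035,-0.045,0],
  ],
  yaw=[0,0,0,0,0],
)

```text
time_s: 21.45
position: [0.3069, -0.3862, 0.2421]
tool_rot: [[0.994, 0.106, 0.001], [0.106, -0.994, -0.0], [0.001, 0.0, -1.0]]
ft_force: [1.0, -0.3, 0.5]
grip_width: -0.0
gripper_force: 0.0
```

jog_arm(
  hand=[0,0,0,0,0],
  travel=[
    [-0.02,-0.045,0],
    [-0.02,-0.045,0],
    [0,0,0],
    [0,0,0],
    [0,0,0],
  ],
  yaw=[0,0,0,0,0],
)

```text
time_s: 22.08
position: [0.2689, -0.4742, 0.2425]
tool_rot: [[0.994, 0.108, 0.0], [0.108, -0.994, -0.0], [0.0, 0.0, -1.0]]
ft_force: [-0.7, -0.1, -0.6]
grip_width: 0.0002
gripper_force: 0.0
```

Run:
```python
from h import *
t=env.get_image("top")[:,:,::-1]; a=env.get_image("scene")[:,:,::-1]
cv2.imwrite("pics/v2.png",np.vstack([cv2.resize(t[115:245,240:490],None,fx=2.3,fy=2.3,interpolation=2),cv2.resize(a[125:255,225:475],None,fx=2.3,fy=2.3,interpolation=2)]))
```

```text
(no output)
```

View pics/v2.png

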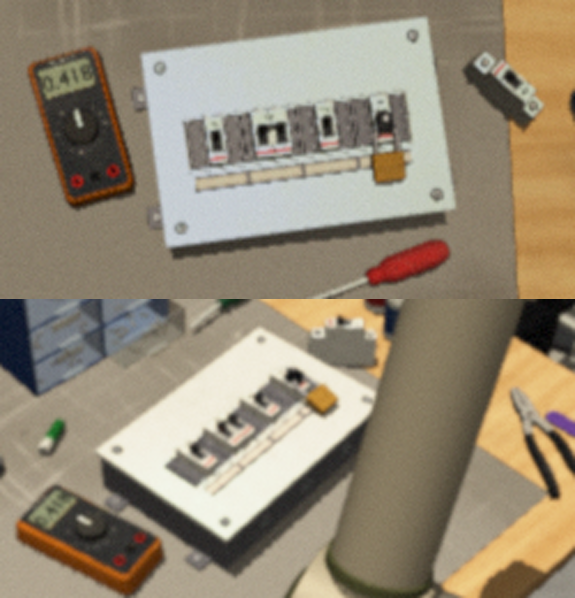

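In this view all three toggles, at (215,140), (272,135) and (325,125), lean to the far side. The padlock and the loose items are where they were, so I'm handing in.

```bash
python3 -c "
from rig import env
print(env.close_job())"
```

```text
the job is handed in; nothing more can be done
None
```

I reset the tripped breaker, then switched on the main, the other breaker and the tripped one in that order, and handed the job in at about 22 s; each push ended at its stop with under 11 N, and the last picture shows all three levers on and the padlock and loose items in place, but the hand-in returned no verdict.

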